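# Hook the fallen comb out of the gap behind the ledge and put it in the organiser

### The job

The wooden comb has slipped into the narrow gap behind the enamel ledge, too narrow for fingers: take the hook lying on the ledge, put its bent tip down into the gap behind the comb, and guide the tip slowly along the gap, no faster than about 5 cm a second and without forcing it against the sides, until more than half of the comb stands out of the open end. Lay the hook back down on the ledge with its tip hanging over the front edge as you found it, and put the comb away by setting it down gently inside the organiser's upper tray. Leave everything else where it stands.

Things in the scene. Friction and masses are not known exactly. Their poses are not given: they have to be found in the camera images.
- ledge: Fixed ledge on the counter (z = 0), 500 mm long: a cream enamelled front board 50 mm high (x = -169 to -9 mm) and behind it a tiled boxing 42 mm high (x = 9 to 89 mm), both ending at y = 0, with a straight 18 mm gap between them, down to the counter. Origin: on the counter, middle of the gap's open end. +y along the gap, out of the open end (robot's left); +x across it, away from the robot; z up.
- gap_closed (a point): Middle of the gap's closed end, on the counter: at (0, -480, 0) mm in the ledge's frame. A cheek closes the gap here; the gap runs straight from here to the ledge's origin, where it opens onto the clear counter.
- front_edge (a point): Top of the front board's front edge (the edge that faces the robot), half way along: at (-169, -250, 50) mm in the ledge's frame; axes as the ledge's.
- comb: Wooden comb with wide teeth, 160 mm long (own y, at the start along the ledge's +y), 40 mm high (own z, from spine to teeth), 10 mm thick (own x), about 45 g. Stands on its spine (16 mm, solid) in the gap, teeth up, top 10 mm below the board's. Slides easily; may lean in the gap; quite out of it, it may fall flat. Origin: middle of the spine's underside.
- comb_mid (a point): The comb's middle: half way along, 20 mm above the underside of the spine, middle of its thickness.
- hook: Hook pick, about 100 g: flat-sided wooden handle 120 mm long (own x = -60 to 60 mm), 24 mm wide (y), 24 mm high (z), then an 8 mm steel rod along +x, bent square down at x = 115 mm, ending 40 mm below the handle's underside. Origin: middle of the handle's underside. Lies flat on the front board, +x to the robot, tip hanging in front of the front edge, 10 mm above the counter.
- hook_tip (a point): Lower end of the hook's down-bent rod (8 mm thick), on its middle line: at (115, 0, -40) mm in the hook's frame.
- organiser: Fixed transparent plastic organiser of two stacked trays, 160 mm (x) by 250 mm (y), 110 mm to the rim of the upper tray (its four corner studs 116 mm). Origin: middle of its underside; x away from the robot, y along its long side. Jars stand in the lower tray.
- tray (a point): Middle of the upper tray's floor, 85 mm above the counter; axes as the organiser's. The upper tray is empty and open on top, 152 mm (x) by 242 mm (y) inside, walls 4 mm thick and 25 mm high.
- mug: Pink plastic mug, 72 mm across, 88 mm high, its ear to the front, standing on the front board. Origin: middle of the underside. Bystander.
- pump_bottle: Small glass bottle with a push dispenser head, 56 mm across, 140 mm high, standing on the front board. Origin: middle of the underside. Bystander.
- nail_clipper: Steel nail clipper, 72 mm long, 15 mm wide, 20 mm high, lying on the front board. Origin: middle of the underside. Bystander.
- nail_brush: Wooden nail brush, 95 by 45 mm, 30 mm high, on the counter between ledge and organiser. Origin: middle of the underside. Bystander.
- cream_tin: Round aluminium tin, 62 mm across, 22 mm high, on the tiled boxing near its closed end. Origin: middle of the underside. Bystander.
Not all that is in view belongs to the job. There is more than one size of the hook; the one meant has the size given above.

How it is judged:
By the outcome, as a careful person would: the job done as asked, in the order asked, and still so for the second after the job is handed in, with the robot touching nothing.
It also fails if it takes over 69 s, if anything falls off the work surface, if the arm or the gripper's body presses on something with over 40 N, if the wrist force passes 120 N, or if a joint passes its speed limit or range.

### The arm

A 6-joint arm with a two-finger parallel gripper is mounted at the origin on the work surface. World frame = base frame: x ahead of the robot, y to its left, z up, the work surface at z = 0. Lengths are in m, angles in degrees, forces in N, time in s.
With the tool pointing down it reaches from about 0.4 to 0.825 m from the base axis. Payload 7 kg.
Tool frame: the origin (TCP) lies between the finger pads; the fingertips stand 19 mm ahead of it and the grasp point (between the pads) is the TCP; z points along the fingers, y is the line along which they close (so a half turn about z gives the same grasp; the last joint's range is limited). The gripper opens to 88 mm and grips with 3 to 60 N. Pads are 19 mm wide; open, the fingers measure 130 mm over their backs; the gripper's body (78 mm by 193 mm) begins 47 mm behind the grasp point.
Start: joints at [16.507, 20.546, 0.682, 0, -70.136, -16.507], TCP at [0.675, -0, 0.246] pointing down, gripper open.
Joint ranges: [-176.03, 176.03], [-82.01, 121.73], [-58.28, 71.71], [-173.87, 95.51], [-174.79, -0.11], [-173.66, 173.66]. Speed limits (degrees/s): [136.94, 136.94, 172.46, 180, 180, 180].

### API

Orientations are given as [roll, pitch, yaw] about the fixed x, y, z axes, in that order (R = Rz(yaw) Ry(pitch) Rx(roll)).
In Python, from plant import get_obs, snapshot, close_job, spot_in, spot_point gives the robot as it stands.
- The arm moves only by the tool play_rows, never from a script. Its argument "plan" is a list of rows, each a list of 6 numbers: the shift along the tool's x, y, z in cm, then the turn, a rotation vector about the tool's x, y, z in degrees. A call has 1 to 20 rows; each row shifts and turns the commanded pose from where the row before left it, along the tool's axes as they then stand; what a row does not reach is not made up. A row lasts 1/12 s, in which the tool goes at most 41.7 mm and 7.16 degrees, less where a joint would pass 70% of its speed; a pose out of reach is approached as far as the arm can. A call is refused whole if a number of a shift passes 4.17 or a number of a turn 7.16, either way. A call with a gripper value outside its range is refused whole. "grip" is the finger opening in cm, from 0 to 8.76, set as the call begins (left out, the last holds). The fingers move at their own pace and stop on an object; the grip force is fixed at half the most. Time passes only in rows, so rows that do not move let the fingers close. It gives the time, the measured TCP pose, the force, the opening and the grip force at its end, in the units of the state.
- get_obs(): the state, without advancing time (a new reading comes with each control period).
- snapshot(name): name is "scene" or "side" or "wrist"; returns a dict with "frame" (400x640x3 uint8, red, green, blue), "fx", "fy", "cx", "cy" (pixels), "k1" (the pictures are not rectified: a ray, as slopes to the right and down, at radius r is drawn at 1 + k1 r^2 times it, then the intrinsics apply), "position" and "attitude" of the camera in the world. Camera axes: x right, y down, z forward; pixel columns grow to the right and rows downward; lengths in m; the calibration is good to about 2 mm. A picture is of the moment at which its call begins. There is no depth.
- close_job(): hands the job in; it is judged then, once.
Trained networks look in the newest picture that a camera, given by its name, has taken for a name from the list of things; names that differ only in an ending like _2 or _b are one class to them, and where a whole thing is asked for, a point or a joint stands for the part that bears it (a point fixed in the world has none). Each returns a list of dicts, best first, with "score" (0 to 1); they miss things now and then, are a little off and sometimes report something else, mostly with a low value. They report only what shows in the picture. A call takes as long as a camera call. They do not tell look-alikes from the thing itself.
- spot_in(camera, thing): "position" ([x, y, z] in m, in world coordinates, good to about 4 mm: the middle of the surface that is visible of it).
- spot_point(camera, thing): "position" ([x, y, z] in m, in world coordinates, good to about 4 mm: a listed point, or the origin of a listed thing).
The state is a dict: "clock": time; "joint_pos": joint angles; "qvel": joint speeds; "tau": joint torques, N m; "tool_pos": TCP position; "orientation": TCP orientation; "force": force on the tool from outside, world axes, zero at the start; "moment": the same for the moment, N m; "opening": finger opening in m; "gripper_force": force on a finger pad.
Only numpy, scipy, OpenCV 4.12 (cv2) and the standard library are available. Lean on these libraries where they do the work, as an engineer would, in place of code of your own. Each camera call takes 0.05 s, during which the arm holds its last target. There are 200 camera calls.

## Working session

There is one attempt and no reset: what is moved stays moved. The work goes in short steps, Python scripts to look and compute and a tool call to move; the robot and the scene stay as the last step left them, time stands still between calls to the robot, and variables do not carry over. Pictures are saved under pics/ and viewed, at most 10 in all, crops included, and the job is handed in when it is done.

Besides the shell and the picture viewer there is one more tool, called in YAML: its name, and indented under it one key for each argument. play_rows: Moves the arm, as the interface text tells. Its arguments: {"type":"object","properties":{"plan":{"type":"array","items":{"type":"array","items":{"type":"number"}}},"grip":{"type":"number"}},"required":["plan"]}

```bash
mkdir -p pics; ls; cat > h.py <<'E'
import numpy as np, cv2
from scipy.spatial.transform import Rotation as R
from plant import get_obs, snapshot, close_job, spot_in, spot_point
def snap(cam,name=None):
    s=snapshot(cam)
    if name: cv2.imwrite(f'pics/{name}.png',s['frame'][:,:,::-1])
    return s
E
python3 - <<'E'
from h import *
s=snap('scene','scene0');t=snap('side','side0');w=snap('wrist','wrist0')
for x in (s,t,w): print({k:v for k,v in x.items() if k!='frame'})
for n in ['ledge','gap_closed','front_edge','comb','comb_mid','hook','hook_tip','organiser','tray','mug','pump_bottle','nail_clipper','nail_brush','cream_tin']:
  for c in ('scene','side','wrist'):
    print(n,c,[(np.round(d['position'],3).tolist(),round(d['score'],2)) for d in spot_point(c,n)[:3]])
print(get_obs())
E
```

```text
pics
{'fx': 514.9024066561705, 'fy': 514.9024066561705, 'cx': 321.370290696841, 'cy': 203.62769684390045, 'k1': -0.16420467017868215, 'position': array([1.25307286, 1.11765326, 1.24719563]), 'attitude': array([-128.99544339,   -0.37939907,  147.7629735 ])}
{'fx': 403.4211483787973, 'fy': 403.4211483787973, 'cx': 325.4354263155583, 'cy': 200.65152372899772, 'k1': -0.06970983652832717, 'position': array([ 0.22381671, -1.08225565,  0.80653991]), 'attitude': array([-124.96171072,   -0.15932466,  -13.29205659])}
{'fx': 351.5441946347062, 'fy': 351.5441946347062, 'cx': 314.1732715332859, 'cy': 202.62736553671778, 'k1': -0.03785538448254103, 'position': array([ 0.67481996, -0.08358687,  0.38428706]), 'attitude': array([ 1.62162397e+02, -4.01076344e-02, -1.79977595e+02])}
ledge scene [([0.583, 0.037, -0.001], 0.71), ([0.574, -0.119, 0.02], 0.46), ([0.401, -0.206, 0.052], 0.15)]
ledge side [([0.578, 0.034, -0.001], 0.81), ([0.453, -0.319, 0.05], 0.59), ([0.397, 0.17, 0.003], 0.34)]
ledge wrist [([0.582, 0.036, -0.0], 0.58)]
gap_closed scene [([0.559, -0.442, -0.003], 0.82), ([0.38, -0.089, 0.
[... 1882 characters left out ...]
_tin wrist []
{'clock': 2.25, 'joint_pos': array([ 1.65071750e+01,  2.05464927e+01,  6.81534533e-01,  4.46103596e-04,
       -7.01362850e+01, -1.65074596e+01]), 'qvel': array([-0.01330319, -0.03446437, -0.05264812, -0.03539362,  0.05721123,
        0.04777887]), 'tau': array([-3.15310854e-04, -5.82367480e+01,  2.93309855e+01,  7.00270012e+00,
        1.25465050e-02, -1.61913917e-06]), 'tool_pos': array([ 6.74973810e-01, -1.94693739e-05,  2.45557923e-01]), 'orientation': array([ 1.79998927e+02, -7.55501477e-04, -9.00001330e+01]), 'force': array([-0.37950911,  0.71884636,  0.00594109]), 'moment': array([0.02627238, 0.00229335, 0.02674584]), 'gripper_force': 0.0, 'opening': 0.08779528924533718}
```

View pics/wrist0.png

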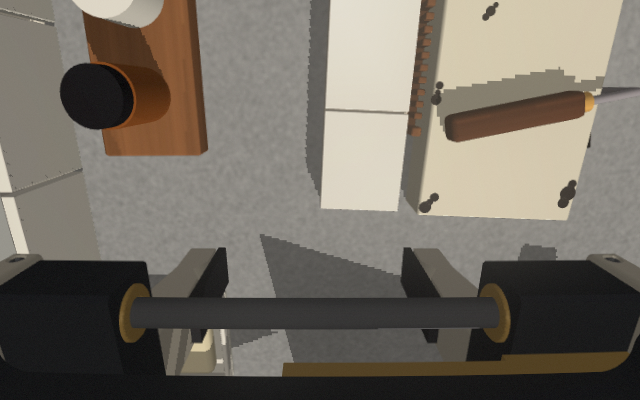

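View pics/side0.png

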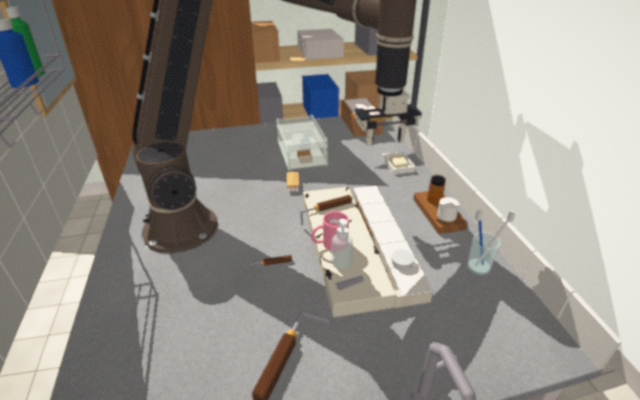

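View pics/scene0.png

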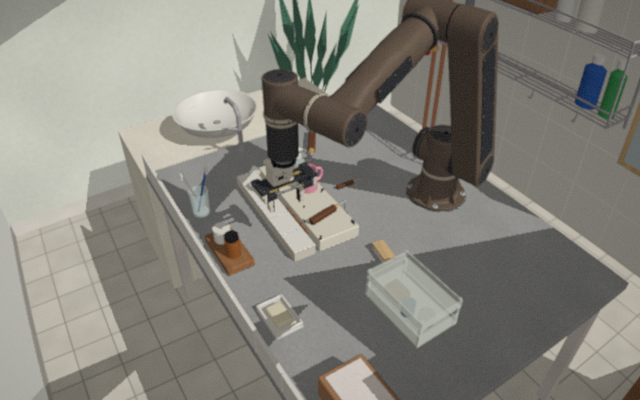

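play_rows:
  plan:
    - [0.4, 1.1, 0, 0, 0, 0]
    - [0.8, 2.3, 0, 0, 0, 0]
    - [0.8, 2.3, 0, 0, 0, 0]
    - [0.8, 2.3, 0, 0, 0, 0]
    - [0.8, 2.3, 0, 0, 0, 0]
    - [0.8, 2.3, 0, 0, 0, 0]
    - [0.8, 2.3, 0, 0, 0, 0]
    - [0.8, 1.8, 0, 0, 0, 0]
    - [0.4, 1.1, 0, 0, 0, 0]
    - [0, 0, 0.4, 0, 0, 7.15]
    - [0, 0, 0.8, 0, 0, 7.15]
    - [0, 0, 0.8, 0, 0, 7.15]
    - [0, 0, 0.8, 0, 0, 7.15]
    - [0, 0, 0.8, 0, 0, 7.15]
    - [0, 0, 0.8, 0, 0, 7.15]
    - [0, 0, 0.8, 0, 0, 7.15]
    - [0, 0, 0.8, 0, 0, 7.15]
    - [0, 0, 0.8, 0, 0, 7.15]
    - [0, 0, 0.4, 0, 0, 7.15]
    - [0, 0, 0, 0, 0, 7.15]
  grip: 6

```text
clock: 3.92
tool_pos: [0.4968, -0.064, 0.1725]
orientation: [180.0, -0.1, -169.0]
force: [0.9, -0.5, 0.6]
opening: 0.0601
gripper_force: 0.0
```

```bash
cat >> h.py <<'E'
def ray(s,u,v):
    K=np.array([[s['fx'],0,s['cx']],[0,s['fy'],s['cy']],[0,0,1]])
    p=cv2.undistortPoints(np.array([[[u,v]]],float),K,np.array([s['k1'],0,0,0]))[0,0]
    return R.from_euler('xyz',s['attitude'],degrees=True).apply([p[0],p[1],1])
def onz(s,u,v,z):
    d=ray(s,u,v); p=np.array(s['position']); return p+d*(z-p[2])/d[2]
def proj(s,P):
    q=R.from_euler('xyz',s['attitude'],degrees=True).inv().apply(np.asarray(P)-s['position'])
    x,y=q[0]/q[2],q[1]/q[2]; f=1+s['k1']*(x*x+y*y)
    return np.round([s['fx']*x*f+s['cx'],s['fy']*y*f+s['cy']],1)
import pickle
E
python3 - <<'E'
from h import *
s=snap('wrist','wrist1'); pickle.dump(s,open('w1.pkl','wb'))
print(s['position'],s['attitude'])
for n in ('hook','hook_tip'):
    print(n,[(np.round(d['position'],3).tolist(),round(d['score'],2)) for d in spot_point('wrist',n)[:2]])
o=get_obs();print(o['clock'],o['tool_pos'],o['orientation'],o['opening'])
for P in [(.497,-.064,.074),(.382,-.087,.01)]:print(proj(s,P))
E
```

```text
[ 0.41481596 -0.07970464  0.31222866] [1.62151824e+02 5.99410715e-02 1.01019525e+02]
hook [([0.496, -0.066, 0.051], 0.9)]
hook_tip []
4.0667 [ 0.49736711 -0.06391851  0.17359259] [-1.79992496e+02  5.57302000e-03 -1.68453490e+02] 0.0600950142420011
[314.1 211.9]
[313.5  45.9]
```

View pics/wrist1.png

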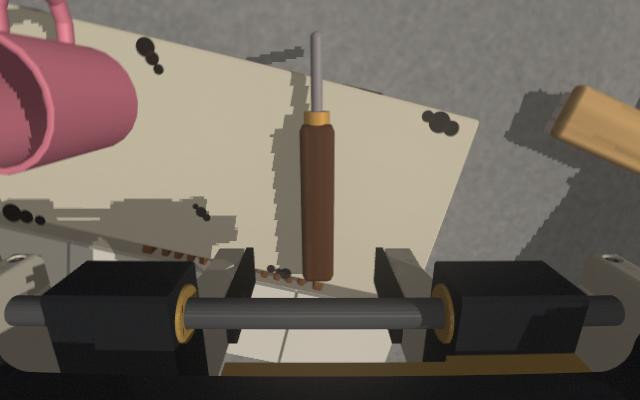

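```bash
python3 - <<'E'
from h import *
s=pickle.load(open('w1.pkl','rb'))
for u,v,z in [(318,279,.072),(317,124,.072),(316,34,.064),(479,121,.05)]: print(onz(s,u,v,z))
# ledge corner predicted
o=np.array([.581,.036]);a=np.radians(-2.46);lx=np.array([np.cos(a),np.sin(a)])
print(o-.169*lx)
E
```

```text
[ 0.55113084 -0.05040041  0.072     ]
[ 0.43603325 -0.07389699  0.072     ]
[ 0.38049499 -0.08544757  0.064     ]
[0.41256377 0.04317396 0.05      ]
[0.41215575 0.0432538 ]
```

play_rows:
  plan:
    - [0, 0, 0.5, 0, 0, 0]
    - [0, 0, 1.2, 0, 0, 0]
    - [0, 0, 1.5, 0, 0, 0]
    - [0, 0, 1.5, 0, 0, 0]
    - [0, 0, 1.5, 0, 0, 0]
    - [0, 0, 1.5, 0, 0, 0]
    - [0, 0, 1.2, 0, 0, 0]
    - [0, 0, 0.7, 0, 0, 0]
    - [0, 0, 0.3, 0, 0, 0]
    - [0, 0, 0, 0, 0, 0]
    - [0, 0, 0, 0, 0, 0]

```text
clock: 4.98
tool_pos: [0.4974, -0.064, 0.075]
orientation: [-180.0, 0.0, -168.6]
force: [0.3, -0.8, 0.1]
opening: 0.06
gripper_force: 0.0
```

play_rows:
  plan:
    - [0, 0, 0, 0, 0, 0]
    - [0, 0, 0, 0, 0, 0]
    - [0, 0, 0, 0, 0, 0]
    - [0, 0, 0, 0, 0, 0]
    - [0, 0, 0, 0, 0, 0]
    - [0, 0, 0, 0, 0, 0]
    - [0, 0, 0, 0, 0, 0]
    - [0, 0, 0, 0, 0, 0]
  grip: 1.5

```text
clock: 5.65
tool_pos: [0.4971, -0.0639, 0.0747]
orientation: [180.0, 0.0, -168.6]
force: [-0.8, 0.9, 1.9]
opening: 0.0237
gripper_force: 30.0
```

play_rows:
  plan:
    - [0, 0, -0.4, 0, 0, 0]
    - [0, 0, -0.9, 0, 0, 0]
    - [0, 0, -1.4, 0, 0, 0]
    - [0, 0, -1.6, 0, 0, 0]
    - [0, 0, -1.4, 0, 0, 0]
    - [0, 0, -0.9, 0, 0, 0]
    - [-0.6, 0, -0.4, 0, 0, 0]
    - [-1.4, 0, 0, 0, 0, 0]
    - [-2, 0, 0, 0, 0, 0]
    - [-2.2, 0, 0, 0, 0, 0]
    - [-2.2, 0, 0, 0, 0, 0]
    - [-2.2, 0, 0, 0, 0, 0]
    - [-2, 0, 0, 0, 0, 0]
    - [-1.5, 0, 0, 0, 0, 0]
    - [-1, 0, 0, 0, 0, 0]
    - [-0.5, 0, 0, 0, 0, 0]

```text
clock: 6.98
tool_pos: [0.6509, -0.0331, 0.1436]
orientation: [-180.0, -0.1, -168.6]
force: [0.3, -0.2, -1.9]
opening: 0.0238
gripper_force: 30.0
```

play_rows:
  plan:
    - [0, -0.5, 0, 0, 0, 0]
    - [0, -1.2, 0, 0, 0, 0]
    - [0, -1.8, 0, 0, 0, 0]
    - [0, -2, 0, 0, 0, 0]
    - [0, -2, 0, 0, 0, 0]
    - [0, -2, 0, 0, 0, 0]
    - [0, -2, 0, 0, 0, 0]
    - [0, -2, 0, 0, 0, 0]
    - [0, -1.8, 0, 0, 0, 0]
    - [0, -1.2, 0, 0, 0, 0]
    - [0, -0.7, 0, 0, 0, 0]
    - [0, -0.3, 0, 0, 0, 0]
    - [0, 0, 0, 0, 0, 0]
    - [0, 0, 0, 0, 0, 0]

```text
clock: 8.15
tool_pos: [0.6841, -0.2045, 0.1446]
orientation: [180.0, -0.0, -168.6]
force: [0.7, 0.7, -1.5]
opening: 0.0236
gripper_force: 30.0
```

```bash
python3 - <<'E'
from h import *
s=snap('wrist','wrist2'); pickle.dump(s,open('w2.pkl','wb'))
for n in ('hook','hook_tip','comb_mid'):
    print(n,[(np.round(d['position'],3).tolist(),round(d['score'],2)) for d in spot_point('wrist',n)[:2]])
o=get_obs();print(o['clock'],o['tool_pos'],o['orientation'],o['opening'])
t=o['tool_pos']; print('tip pred',t+np.array([-.980*.116,-.198*.116,-.0647]),proj(s,t+np.array([-.980*.116,-.198*.116,-.0647])))
O=np.array([.581,.036]);a=np.radians(-2.46);lx=np.array([np.cos(a),np.sin(a)]);ly=np.array([-lx[1],lx[0]])
for x,y,z in [(-.009,-.2,.05),(-.009,-.3,.05),(.009,-.2,.042),(.009,-.3,.042),(0,-.237,.04),(0,-.26,0)]:print(x,y,z,proj(s,[*(O+x*lx+y*ly),z]))
E
```

```text
hook [([0.683, -0.21, 0.12], 0.61)]
hook_tip []
comb_mid [([0.571, -0.123, 0.02], 0.89)]
8.35 [ 0.68441271 -0.20403659  0.14467709] [ 1.79995186e+02  5.98434625e-03 -1.68592394e+02] 0.023617180715977026
tip pred [ 0.57073271 -0.22700459  0.07997709] [314.7  26.6]
-0.009 -0.2 0.05 [418.   44.9]
-0.009 -0.3 0.05 [258.9   1.7]
0.009 -0.2 0.042 [405.8  75.1]
0.009 -0.3 0.042 [255.2  35.2]
0 -0.237 0.04 [354.6  46.2]
0 -0.26 0 [319.1  44.5]
```

View pics/wrist2.png

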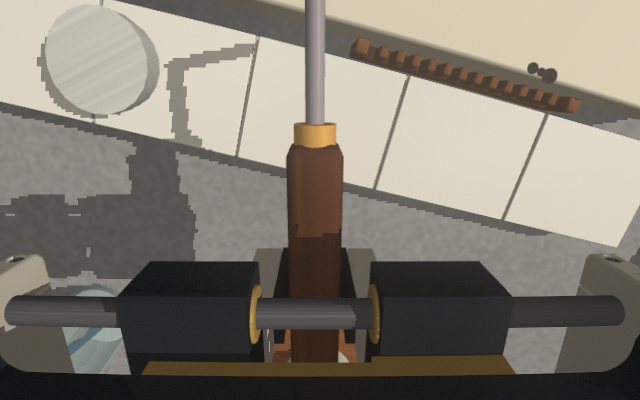

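```bash
python3 - <<'E'
from h import *
s=pickle.load(open('w2.pkl','rb'));g=cv2.cvtColor(s['frame'],cv2.COLOR_RGB2GRAY)
O=np.array([.581,.036]);a=np.radians(-2.46);lx=np.array([np.cos(a),np.sin(a)]);ly=np.array([-lx[1],lx[0]])
f=s['frame'].astype(int)
for x,z in [(-.009,.05),(.009,.042),(.089,.042)]:
  for y in (-.27,-.24,-.2,-.07,-.04,-.02):
    P=proj(s,[*(O+x*lx+y*ly),z]); u,v=int(P[0]),int(P[1])
    if 0<=u<640 and 0<=v<400: print(x,y,P,v-12,g[max(0,v-12):v+13,u].tolist())
E
```

```text
-0.009 -0.27 [307.7  14.6] 2 [87, 89, 88, 87, 88, 89, 88, 89, 87, 88, 88, 88, 87, 88, 87, 87, 89, 87, 89, 89, 87, 88, 87, 89, 86]
-0.009 -0.24 [355.7  27.6] 15 [203, 204, 203, 203, 204, 203, 195, 180, 164, 149, 135, 116, 98, 96, 96, 95, 95, 96, 96, 96, 95, 96, 96, 95, 96]
-0.009 -0.2 [418.   44.9] 32 [203, 204, 204, 205, 205, 205, 202, 188, 172, 154, 141, 123, 103, 98, 97, 95, 95, 97, 95, 95, 96, 97, 94, 94, 96]
-0.009 -0.07 [603.6  99.7] 87 [209, 209, 209, 210, 209, 207, 198, 177, 159, 141, 121, 102, 94, 92, 92, 92, 92, 92, 92, 93, 93, 92, 92, 90, 91]
0.009 -0.27 [301.3  47.2] 35 [96, 95, 96, 97, 98, 97, 98, 98, 97, 97, 98, 132, 198, 215, 216, 215, 215, 214, 216, 215, 216, 216, 216, 215, 216]
0.009 -0.24 [346.7  59.2] 47 [96, 95, 95, 97, 96, 97, 98, 98, 97, 98, 98, 134, 207, 214, 214, 214, 214, 214, 214, 214, 214, 214, 214, 214, 214]
0.009 -0.2 [405.8  75.1] 63 [65, 64, 65, 63, 64, 67, 69, 67, 67, 85, 97, 180, 213, 218, 215, 206, 178, 126, 126, 125, 118, 108, 109, 106, 108]
0.009 -0.07 [583.1 125.2] 113 [90, 91, 92, 92, 93, 93, 94, 94, 95, 96, 98, 198, 218, 219, 218, 218, 218, 217, 
[... 374 characters left out ...]
4, 73, 74, 74, 73, 71, 73, 73, 74, 73, 73, 74, 71, 73, 72, 72, 71, 72, 71, 71, 71, 71, 69, 72]
0.089 -0.2 [370.9 189.7] 177 [212, 212, 211, 211, 212, 212, 211, 210, 211, 211, 211, 142, 100, 95, 95, 94, 94, 96, 94, 95, 95, 95, 136, 141, 137]
0.089 -0.07 [535.4 229.6] 217 [212, 214, 212, 212, 212, 211, 211, 211, 211, 212, 196, 121, 93, 95, 95, 95, 94, 92, 112, 139, 138, 138, 138, 137, 136]
0.089 -0.04 [570.4 238.2] 226 [214, 212, 213, 213, 213, 212, 211, 212, 213, 210, 164, 132, 139, 140, 140, 139, 139, 138, 139, 139, 139, 140, 140, 141, 142]
0.089 -0.02 [593.  243.7] 231 [213, 212, 213, 213, 214, 212, 212, 213, 211, 213, 202, 141, 142, 143, 144, 141, 140, 139, 139, 137, 140, 137, 130, 97, 91]
```

play_rows:
  plan:
    - [0, 0, 0.3, 0, 0, 0]
    - [0, 0, 0.5, 0, 0, 0]
    - [0, 0, 0.5, 0, 0, 0]
    - [0, 0, 0.5, 0, 0, 0]
    - [0, 0, 0.5, 0, 0, 0]
    - [0, 0, 0.4, 0, 0, 0]
    - [0, 0, 0.3, 0, 0, 0]
    - [0, 0, 0.3, 0, 0, 0]
    - [0, 0, 0.3, 0, 0, 0]
    - [0, 0, 0.3, 0, 0, 0]
    - [0, 0, 0, 0, 0, 0]

```text
clock: 9.27
tool_pos: [0.6841, -0.2049, 0.1048]
orientation: [180.0, -0.0, -168.7]
force: [-0.2, -0.2, -1.7]
opening: 0.0239
gripper_force: 30.0
```

play_rows:
  plan:
    - [0, 0, 0.3, 0, 0, 0]
    - [0, 0, 0.3, 0, 0, 0]
    - [0, 0, 0.3, 0, 0, 0]
    - [0, 0, 0.3, 0, 0, 0]
    - [0, 0, 0.3, 0, 0, 0]
    - [0, 0, 0.3, 0, 0, 0]
    - [0, 0, 0.3, 0, 0, 0]
    - [0, 0, 0.3, 0, 0, 0]
    - [0, 0, 0.3, 0, 0, 0]
    - [0, 0, 0.3, 0, 0, 0]
    - [0, 0, 0, 0, 0, 0]

```text
clock: 10.18
tool_pos: [0.684, -0.2048, 0.0747]
orientation: [180.0, -0.1, -168.7]
force: [0.2, 0.1, -1.7]
opening: 0.0239
gripper_force: 30.0
```

```bash
python3 - <<'E'
from h import *
s=snap('wrist','wrist3'); b=snap('scene'); c=snap('side')
f=c['frame'];p=proj(c,[.57,-.226,.05]);q=proj(b,[.57,-.226,.05]);print(p,q)
def crop(f,p):
    u,v=int(p[0]),int(p[1]);return cv2.resize(f[v-45:v+45,u-60:u+60,::-1],(400,300),interpolation=cv2.INTER_CUBIC)
cv2.imwrite('pics/c3.png',np.vstack([np.hstack([crop(c['frame'],p),crop(b['frame'],q)]),cv2.resize(s['frame'][:150,:,::-1],(800,188))]))
o=get_obs();print(o['clock'],o['tool_pos'],o['orientation'],o['force'],o['moment'])
E
```

```text
[372.5 233.8] [282.  199.7]
10.3333 [ 0.68443985 -0.20492847  0.07561371] [-1.79995975e+02  4.17694940e-03 -1.68648955e+02] [-0.54003267 -0.00517288 -0.91003275] [-0.01188592 -0.16639271  0.03699991]
```

View pics/c3.png

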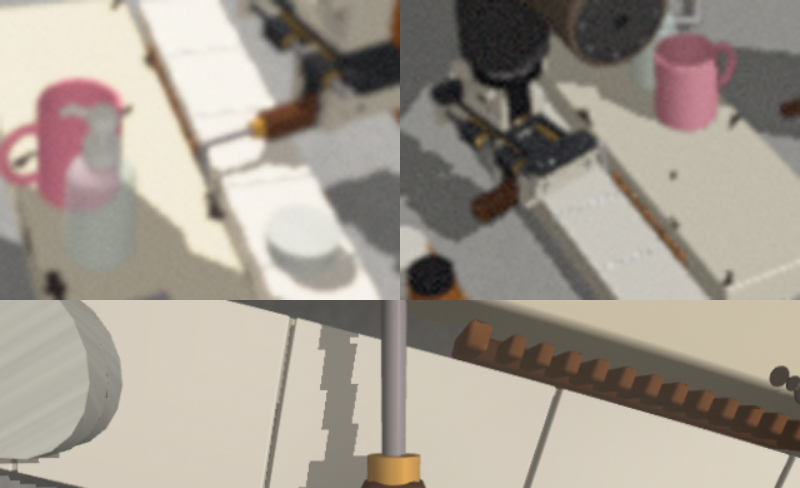

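play_rows:
  plan:
    - [-0.02, 0.08, 0, 0, 0, 0]
    - [-0.05, 0.2, 0, 0, 0, 0]
    - [-0.07, 0.285, 0, 0, 0, 0]
    - [-0.07, 0.285, 0, 0, 0, 0]
    - [-0.07, 0.285, 0, 0, 0, 0]
    - [-0.07, 0.285, 0, 0, 0, 0]
    - [-0.05, 0.2, 0, 0, 0, 0]
    - [-0.05, 0.2, 0, 0, 0, 0]
    - [-0.05, 0.2, 0, 0, 0, 0]
    - [-0.05, 0.2, 0, 0, 0, 0]
    - [-0.05, 0.2, 0, 0, 0, 0]
    - [-0.07, 0.285, 0, 0, 0, 0]
    - [-0.07, 0.285, 0, 0, 0, 0]
    - [-0.07, 0.285, 0, 0, 0, 0]
    - [-0.07, 0.285, 0, 0, 0, 0]
    - [-0.07, 0.285, 0, 0, 0, 0]
    - [-0.07, 0.285, 0, 0, 0, 0]
    - [-0.07, 0.285, 0, 0, 0, 0]
    - [-0.07, 0.285, 0, 0, 0, 0]
    - [-0.07, 0.285, 0, 0, 0, 0]

```text
clock: 12.0
tool_pos: [0.6866, -0.1533, 0.0756]
orientation: [180.0, -0.0, -168.6]
force: [-0.1, -0.3, -1.9]
opening: 0.0235
gripper_force: 30.0
```

```bash
python3 - <<'E'
from h import *
s=snap('wrist','wrist4')
print([(np.round(d['position'],3).tolist(),round(d['score'],2)) for d in spot_point('wrist','comb_mid')[:2]])
o=get_obs();print(o['clock'],o['tool_pos'],o['orientation'],o['force'],o['moment'])
E
```

```text
[([0.571, -0.093, 0.02], 0.74)]
12.1 [ 0.68668714 -0.15305737  0.07561018] [ 1.79995928e+02  5.33159392e-03 -1.68624303e+02] [ 1.12322851 -0.64507729 -1.81616087] [ 0.00456147 -0.16032857  0.00735029]
```

play_rows:
  plan:
    - [-0.05, 0.2, 0, 0, 0, 0]
    - [-0.07, 0.285, 0, 0, 0, 0]
    - [-0.07, 0.285, 0, 0, 0, 0]
    - [-0.07, 0.285, 0, 0, 0, 0]
    - [-0.07, 0.285, 0, 0, 0, 0]
    - [-0.07, 0.285, 0, 0, 0, 0]
    - [-0.07, 0.285, 0, 0, 0, 0]
    - [-0.07, 0.285, 0, 0, 0, 0]
    - [-0.07, 0.285, 0, 0, 0, 0]
    - [-0.07, 0.285, 0, 0, 0, 0]
    - [-0.07, 0.285, 0, 0, 0, 0]
    - [-0.07, 0.285, 0, 0, 0, 0]
    - [-0.07, 0.285, 0, 0, 0, 0]
    - [-0.07, 0.285, 0, 0, 0, 0]
    - [-0.07, 0.285, 0, 0, 0, 0]
    - [-0.07, 0.285, 0, 0, 0, 0]
    - [-0.07, 0.285, 0, 0, 0, 0]
    - [-0.07, 0.285, 0, 0, 0, 0]
    - [-0.07, 0.285, 0, 0, 0, 0]
    - [-0.07, 0.285, 0, 0, 0, 0]

```text
clock: 13.77
tool_pos: [0.6891, -0.0955, 0.0756]
orientation: [-180.0, -0.0, -168.6]
force: [-0.1, -0.2, -1.5]
opening: 0.0238
gripper_force: 30.0
```

play_rows:
  plan:
    - [-0.07, 0.285, 0, 0, 0, 0]
    - [-0.07, 0.285, 0, 0, 0, 0]
    - [-0.07, 0.285, 0, 0, 0, 0]
    - [-0.07, 0.285, 0, 0, 0, 0]
    - [-0.07, 0.285, 0, 0, 0, 0]
    - [-0.07, 0.285, 0, 0, 0, 0]
    - [-0.07, 0.285, 0, 0, 0, 0]
    - [-0.07, 0.285, 0, 0, 0, 0]
    - [-0.07, 0.285, 0, 0, 0, 0]
    - [-0.07, 0.285, 0, 0, 0, 0]
    - [-0.07, 0.285, 0, 0, 0, 0]
    - [-0.07, 0.285, 0, 0, 0, 0]
    - [-0.07, 0.285, 0, 0, 0, 0]
    - [-0.07, 0.285, 0, 0, 0, 0]
    - [-0.07, 0.285, 0, 0, 0, 0]
    - [-0.07, 0.285, 0, 0, 0, 0]
    - [-0.07, 0.285, 0, 0, 0, 0]
    - [-0.07, 0.285, 0, 0, 0, 0]
    - [-0.07, 0.285, 0, 0, 0, 0]
    - [-0.07, 0.285, 0, 0, 0, 0]

```text
clock: 15.43
tool_pos: [0.6916, -0.0369, 0.0756]
orientation: [-180.0, -0.0, -168.6]
force: [0.4, -0.3, -1.1]
opening: 0.0236
gripper_force: 30.0
```

```bash
python3 - <<'E'
from h import *
for c in('wrist','side','scene'):
  s=snap(c)
  print([(np.round(d['position'],3).tolist(),round(d['score'],2)) for d in spot_point(c,'comb_mid')[:2]])
o=get_obs();print(o['clock'],o['tool_pos'],o['orientation'],o['force'],o['moment'])
E
```

```text
[([0.573, 0.024, 0.022], 0.93)]
[([0.472, 0.4, 0.083], 0.55), ([0.575, 0.025, 0.019], 0.37)]
[([0.574, 0.021, 0.021], 0.77)]
15.7333 [ 0.69159276 -0.0372565   0.07556811] [ 1.79999376e+02 -3.40027382e-04 -1.68654082e+02] [-0.26155067 -0.5134305  -0.78114858] [-0.00134413 -0.13711046  0.00419839]
```

play_rows:
  plan:
    - [-0.05, 0.2, 0, 0, 0, 0]
    - [-0.07, 0.285, 0, 0, 0, 0]
    - [-0.07, 0.285, 0, 0, 0, 0]
    - [-0.07, 0.285, 0, 0, 0, 0]
    - [-0.07, 0.285, 0, 0, 0, 0]
    - [-0.07, 0.285, 0, 0, 0, 0]
    - [-0.07, 0.285, 0, 0, 0, 0]
    - [-0.07, 0.285, 0, 0, 0, 0]
    - [-0.07, 0.285, 0, 0, 0, 0]
    - [-0.07, 0.285, 0, 0, 0, 0]
    - [-0.07, 0.285, 0, 0, 0, 0]
    - [-0.07, 0.285, 0, 0, 0, 0]
    - [-0.07, 0.285, 0, 0, 0, 0]
    - [-0.07, 0.285, 0, 0, 0, 0]
    - [-0.07, 0.285, 0, 0, 0, 0]
    - [-0.06, 0.25, 0, 0, 0, 0]
    - [-0.03, 0.12, 0, 0, 0, 0]
    - [-0.01, 0.05, 0, 0, 0, 0]
    - [0, 0, 0, 0, 0, 0]
    - [0, 0, 0, 0, 0, 0]

```text
clock: 17.4
tool_pos: [0.6936, 0.0102, 0.0756]
orientation: [180.0, -0.0, -168.7]
force: [-0.6, -0.1, -1.3]
opening: 0.0236
gripper_force: 30.0
```

```bash
python3 - <<'E'
from h import *
for c in('wrist','scene'):
  s=snap(c,c+'5')
  print([(np.round(d['position'],3).tolist(),round(d['score'],2)) for d in spot_point(c,'comb_mid')[:2]])
o=get_obs();print(o['clock'],o['tool_pos'],o['orientation'],o['force'],o['moment'])
E
```

```text
[([0.574, 0.072, 0.02], 0.59)]
[([0.577, 0.07, 0.018], 0.84)]
17.6 [0.69361109 0.01011839 0.07558574] [ 1.79998959e+02  2.42943688e-03 -1.68661657e+02] [ 0.82790526  0.38441871 -1.17742601] [-0.00825496 -0.12125842  0.03533206]
```

View pics/wrist5.png

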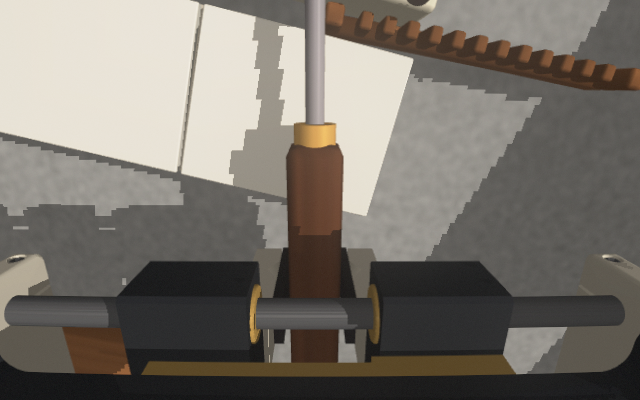

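play_rows:
  plan:
    - [0.04, -0.15, 0, 0, 0, 0]
    - [0.07, -0.285, 0, 0, 0, 0]
    - [0.07, -0.285, 0, 0, 0, 0]
    - [0.04, -0.15, 0, 0, 0, 0]
    - [0, 0, 0, 0, 0, 0]
    - [0, 0, -0.3, 0, 0, 0]
    - [0, 0, -0.5, 0, 0, 0]
    - [0, 0, -0.6, 0, 0, 0]
    - [0, 0, -0.8, 0, 0, 0]
    - [0, 0, -1, 0, 0, 0]
    - [0, 0, -1.2, 0, 0, 0]
    - [0, 0, -1.2, 0, 0, 0]
    - [0, 0, -0.8, 0, 0, 0]
    - [0, 0, -0.4, 0, 0, 0]
    - [0, 0, -0.2, 0, 0, 0]
    - [0, 0, 0, 0, 0, 0]

```text
clock: 18.93
tool_pos: [0.6932, 0.0013, 0.1461]
orientation: [180.0, 0.0, -168.7]
force: [0.0, -0.2, -1.3]
opening: 0.0238
gripper_force: 30.0
```

play_rows:
  plan:
    - [0.7, -0.1, 0, 0, 0, 0]
    - [1.4, -0.2, 0, 0, 0, 0]
    - [2, -0.2, 0, 0, 0, 0]
    - [2.2, -0.3, 0, 0, 0, 0]
    - [2.2, -0.3, 0, 0, 0, 0]
    - [2.2, -0.3, 0, 0, 0, 0]
    - [2.2, -0.3, 0, 0, 0, 0]
    - [2.2, -0.3, 0, 0, 0, 0]
    - [2, -0.2, 0, 0, 0, 0]
    - [1.6, -0.2, 0, 0, 0, 0]
    - [1, -0.1, 0, 0, 0, 0]
    - [0.5, 0, 0, 0, 0, 0]
    - [0.2, 0, 0, 0, 0, 0]
    - [0, 0, 0, 0, 0, 0]
    - [0, 0, 0, 0, 0, 0]

```text
clock: 20.18
tool_pos: [0.4988, -0.0632, 0.1456]
orientation: [-180.0, 0.0, -168.6]
force: [0.6, 0.3, -1.3]
opening: 0.0239
gripper_force: 30.0
```

```bash
python3 - <<'E'
from h import *
s=snap('wrist');print([(np.round(d['position'],3).tolist(),round(d['score'],2)) for d in spot_point('wrist','hook')[:2]])
o=get_obs();r=R.from_euler('xyz',o['orientation'],degrees=True)
print(o['clock'],o['tool_pos'],o['orientation'],o['force'], r.inv().apply(np.array([.4972,-.0639,.0747])-o['tool_pos'])*100)
E
```

```text
[([0.498, -0.067, 0.121], 0.8)]
20.2833 [ 0.4987622  -0.06315516  0.14540088] [-1.79994365e+02 -4.24395922e-03 -1.68635607e+02] [ 0.13054631  0.45403611 -1.81604575] [ 0.16730999 -0.04154563  7.07010477]
```

play_rows:
  plan:
    - [0.1, -0.04, 0.5, 0, 0, 0]
    - [0.07, 0, 1, 0, 0, 0]
    - [0, 0, 1.2, 0, 0, 0]
    - [0, 0, 1.2, 0, 0, 0]
    - [0, 0, 1, 0, 0, 0]
    - [0, 0, 0.6, 0, 0, 0]
    - [0, 0, 0.4, 0, 0, 0]
    - [0, 0, 0.3, 0, 0, 0]
    - [0, 0, 0.3, 0, 0, 0]
    - [0, 0, 0.2, 0, 0, 0]
    - [0, 0, 0.2, 0, 0, 0]
    - [0, 0, 0.1, 0, 0, 0]
    - [0, 0, 0.05, 0, 0, 0]
    - [0, 0, 0, 0, 0, 0]
    - [0, 0, 0, 0, 0, 0]

```text
clock: 21.53
tool_pos: [0.4966, -0.0641, 0.0752]
orientation: [-180.0, 0.0, -168.6]
force: [-0.7, 0.1, -1.2]
opening: 0.024
gripper_force: 30.0
```

play_rows:
  plan:
    - [0, 0, 0.05, 0, 0, 0]
    - [0, 0, 0.03, 0, 0, 0]
    - [0, 0, 0, 0, 0, 0]
    - [0, 0, 0, 0, 0, 0]

```text
clock: 21.87
tool_pos: [0.4966, -0.0641, 0.0747]
orientation: [-180.0, 0.0, -168.6]
force: [-1.9, 0.7, 5.1]
opening: 0.0238
gripper_force: 30.0
```

Contact. Release and rise.

play_rows:
  plan:
    - [0, 0, 0, 0, 0, 0]
    - [0, 0, 0, 0, 0, 0]
    - [0, 0, 0, 0, 0, 0]
    - [0, 0, 0, 0, 0, 0]
    - [0, 0, 0, 0, 0, 0]
    - [0, 0, -0.5, 0, 0, 0]
    - [0, 0, -1, 0, 0, 0]
    - [0, 0, -1.5, 0, 0, 0]
    - [0, 0, -2, 0, 0, 0]
    - [0, 0, -2, 0, 0, 0]
    - [0, 0, -2, 0, 0, 0]
    - [0, 0, -1.5, 0, 0, 0]
    - [0, 0, -1, 0, 0, 0]
    - [0, 0, -0.5, 0, 0, 0]
    - [0, 0, 0, 0, 0, 0]
  grip: 5

```text
clock: 23.12
tool_pos: [0.4969, -0.064, 0.1955]
orientation: [180.0, 0.1, -168.6]
force: [0.3, -0.6, -0.2]
opening: 0.0496
gripper_force: 0.0
```

```bash
python3 - <<'E'
from h import *
for c,ns in (('wrist',('hook','comb_mid')),('side',('hook','hook_tip','comb_mid')),('scene',('comb_mid','tray'))):
  s=snap(c,c+'6');pickle.dump(s,open(c+'6.pkl','wb'))
  for n in ns: print(c,n,[(np.round(d['position'],3).tolist(),round(d['score'],2)) for d in spot_point(c,n)[:2]])
o=get_obs();print(o['clock'],o['tool_pos'],o['orientation'],o['force'])
s=pickle.load(open('scene6.pkl','rb'))
for p in [(.472,.402,.085),(.577,.07,.02),(.39,.277,.11),(.55,.527,.11)]:print(proj(s,p))
b=s['frame'][230:350,330:490,::-1]; a=cv2.imread('pics/wrist6.png')
cv2.imwrite('pics/v6.png',np.hstack([cv2.resize(a,(400,250)),cv2.resize(b,(400,300),interpolation=cv2.INTER_CUBIC)[:250]]) if 0 else np.vstack([cv2.resize(b,(640,480),interpolation=cv2.INTER_CUBIC)]))
E
```

```text
wrist hook [([0.495, -0.067, 0.05], 0.85)]
wrist comb_mid []
side hook [([0.248, -0.578, 0.014], 0.88), ([0.498, -0.066, 0.05], 0.74)]
side hook_tip [([0.205, -0.192, 0.006], 0.78), ([0.372, -0.476, 0.012], 0.68)]
side comb_mid [([0.45, -0.244, 0.052], 0.51), ([0.576, 0.072, 0.02], 0.42)]
scene comb_mid [([0.575, 0.072, 0.018], 0.79), ([0.444, -0.402, 0.05], 0.7)]
scene tray [([0.472, 0.404, 0.083], 0.86)]
23.6167 [ 0.49638719 -0.06415366  0.19387767] [-1.79997928e+02 -4.22889562e-02 -1.68653002e+02] [-0.60245497 -0.38673935  0.15879162]
[411.9 291. ]
[322.8 253.6]
[407.6 250.2]
[420.1 325.2]
```

View pics/v6.png

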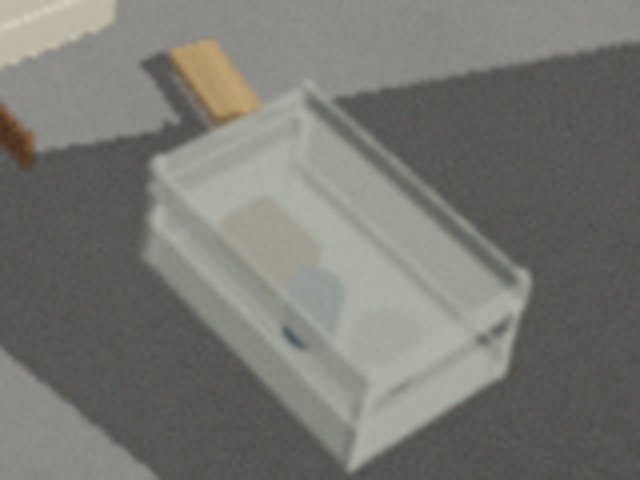

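View pics/wrist6.png

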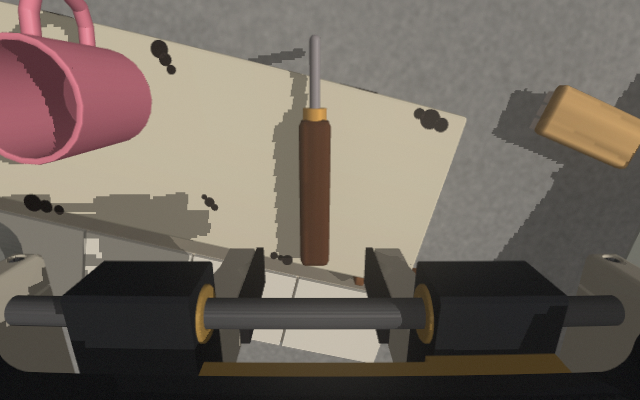

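play_rows:
  plan:
    - [-0.5, 0.5, 0, 0, 0, 0]
    - [-1.2, 1.3, 0, 0, 0, 0]
    - [-1.6, 1.8, 0, 0, 0, 0]
    - [-2, 2.2, 0, 0, 0, 0]
    - [-2, 2.2, 0, 0, 0, 0]
    - [-1.7, 1.8, 0, 0, 0, 0]
    - [-1.2, 1.3, 0, 0, 0, 0]
    - [-0.56, 0.53, 0, 0, 0, -6]
    - [0, 0, 0.3, 0, 0, -7.1]
    - [0, 0, 0.8, 0, 0, -7.1]
    - [0, 0, 0.9, 0, 0, -7.1]
    - [0, 0, 0.9, 0, 0, -7.1]
    - [0, 0, 0.9, 0, 0, -7.1]
    - [0, 0, 0.9, 0, 0, -7.1]
    - [0, 0, 0.9, 0, 0, -7.1]
    - [0, 0, 0.9, 0, 0, -7.1]
    - [0, 0, 0.5, 0, 0, -7.1]
    - [0, 0, 0, 0, 0, -6.3]
    - [0, 0, 0, 0, 0, 0]
    - [0, 0, 0, 0, 0, 0]
  grip: 5

```text
clock: 25.28
tool_pos: [0.5792, 0.0712, 0.1242]
orientation: [180.0, -0.0, -92.7]
force: [-0.0, 0.9, -0.1]
opening: 0.0497
gripper_force: 0.0
```

```bash
python3 - <<'E'
from h import *
s=snap('wrist','wrist7');pickle.dump(s,open('w7.pkl','wb'))
print([(np.round(d['position'],3).tolist(),round(d['score'],2)) for d in spot_point('wrist','comb_mid')[:2]])
o=get_obs();print(o['clock'],o['tool_pos'],o['orientation'],o['force'])
b=pickle.load(open('scene6.pkl','rb'))
c=np.array([onz(b,u,v,.114)[:2] for u,v in [(406.2,251.2),(368.8,270),(461.2,298.8),(421.3,326.2)]]);print(c,c.mean(0))
for i,j in((0,2),(1,3),(0,1),(2,3)):
  d=c[j]-c[i];print(np.linalg.norm(d),np.degrees(np.arctan2(d[1],d[0])))
E
```

```text
[([0.574, 0.068, 0.022], 0.56)]
25.3833 [0.57929846 0.07122179 0.12445117] [-1.79980600e+02  8.40072727e-03 -9.26473066e+01] [-0.73521209  0.74223024  0.63910842]
[[0.39961303 0.28109626]
 [0.5484267  0.28383446]
 [0.38941004 0.52179346]
 [0.55204599 0.53361476]] [0.47237394 0.40508474]
0.24091335320827495 92.42727658861767
0.24980651527062098 89.1698487282689
0.1488388588101787 1.0541351569353676
0.16306500377132785 4.157268683946889
```

View pics/wrist7.png

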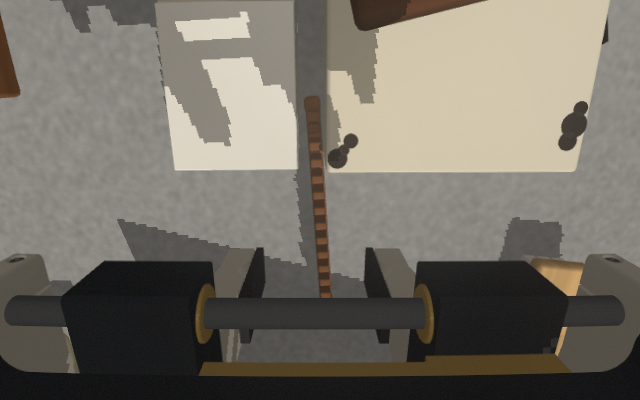

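```bash
python3 - <<'E'
from h import *
s=pickle.load(open('w7.pkl','rb'))
a,b=onz(s,312,102,.04),onz(s,324,285,.04);print(a,b);d=a-b;print(np.degrees(np.arctan2(d[1],d[0])),np.linalg.norm(d))
f=s['frame'].astype(int)
for v in (110,140,175,200,230,260,285):  # reddish columns
  r=f[v,285:350]; m=np.where(r[:,0]-r[:,2]>35)[0]+285
  if len(m): print(v,m.min(),m.max(),[onz(s,x,v,.04)[:2].round(4).tolist() for x in (m.min(),m.max())])
E
```

```text
[ 0.57718644 -0.00524939  0.04      ] [0.57457891 0.12263417 0.04      ]
-88.8319102391954 0.1279101379333945
110 338 349 [[0.5614, 0.0003], [0.5546, 0.0006]]
140 341 342 [[0.5599, 0.0188], [0.5593, 0.0188]]
175 322 323 [[0.5729, 0.041], [0.5722, 0.041]]
200 324 325 [[0.5722, 0.0581], [0.5715, 0.0581]]
230 326 327 [[0.5716, 0.0797], [0.5709, 0.0798]]
260 328 329 [[0.571, 0.1026], [0.5703, 0.1027]]
285 319 330 [[0.5782, 0.1225], [0.5702, 0.1228]]
```

play_rows:
  plan:
    - [0, 0.18, 0.4, 0, 0, -1.9]
    - [0, 0.18, 0.9, 0, 0, -1.9]
    - [0, 0, 1.3, 0, 0, 0]
    - [0, 0, 1.4, 0, 0, 0]
    - [0, 0, 1.4, 0, 0, 0]
    - [0, 0, 1.3, 0, 0, 0]
    - [0, 0, 1.1, 0, 0, 0]
    - [0, 0, 0.8, 0, 0, 0]
    - [0, 0, 0.5, 0, 0, 0]
    - [0, 0, 0.35, 0, 0, 0]
    - [0, 0, 0, 0, 0, 0]
    - [0, 0, 0, 0, 0, 0]

```text
clock: 26.38
tool_pos: [0.5757, 0.0713, 0.03]
orientation: [-180.0, 0.0, -88.7]
force: [0.7, 0.3, -0.5]
opening: 0.0496
gripper_force: 0.0
```

play_rows:
  plan:
    - [0, 0, 0, 0, 0, 0]
    - [0, 0, 0, 0, 0, 0]
    - [0, 0, 0, 0, 0, 0]
    - [0, 0, 0, 0, 0, 0]
    - [0, 0, 0, 0, 0, 0]
    - [0, 0, 0, 0, 0, 0]
    - [0, 0, 0, 0, 0, 0]
    - [0, 0, 0, 0, 0, 0]
    - [0, 0, 0, 0, 0, 0]
    - [0, 0, 0, 0, 0, 0]
  grip: 0.5

```text
clock: 27.22
tool_pos: [0.5755, 0.0712, 0.0298]
orientation: [-180.0, 0.0, -88.6]
force: [-0.4, 0.4, 1.2]
opening: 0.0094
gripper_force: 30.0
```

play_rows:
  plan:
    - [0, 0, -0.2, 0, 0, 0]
    - [0, 0, -0.4, 0, 0, 0]
    - [0, 0, -0.6, 0, 0, 0]
    - [0, 0, -1, 0, 0, 0]
    - [0, 0, -1.4, 0, 0, 0]
    - [0, 0, -1.7, 0, 0, 0]
    - [0, 0, -1.8, 0, 0, 0]
    - [0, 0, -1.8, 0, 0, 0]
    - [0, 0, -1.8, 0, 0, 0]
    - [0, 0, -1.6, 0, 0, 0]
    - [0, 0, -1.3, 0, 0, 0]
    - [0, 0, -0.8, 0, 0, 0]
    - [0, 0, -0.4, 0, 0, 0]
    - [0, 0, 0, 0, 0, 0]

```text
clock: 28.38
tool_pos: [0.5758, 0.0713, 0.1789]
orientation: [-179.9, 0.0, -88.6]
force: [0.2, -0.2, -1.8]
opening: 0.0094
gripper_force: 30.0
```

play_rows:
  plan:
    - [-0.5, 0.15, 0, 0, 0, 0]
    - [-1, 0.3, 0, 0, 0, 0]
    - [-1.6, 0.45, 0, 0, 0, 0]
    - [-2.1, 0.6, 0, 0, 0, 0]
    - [-2.3, 0.65, 0, 0, 0, 0]
    - [-2.3, 0.65, 0, 0, 0, 0]
    - [-2.3, 0.65, 0, 0, 0, 0]
    - [-2.3, 0.65, 0, 0, 0, 0]
    - [-2.3, 0.65, 0, 0, 0, 0]
    - [-2.3, 0.65, 0, 0, 0, 0]
    - [-2.3, 0.65, 0, 0, 0, 0]
    - [-2.3, 0.65, 0, 0, 0, 0]
    - [-2.3, 0.65, 0, 0, 0, 0]
    - [-2.2, 0.65, 0, 0, 0, 0]
    - [-2, 0.55, 0, 0, 0, 0]
    - [-1.6, 0.45, 0, 0, 0, 0]
    - [-1.1, 0.35, 0, 0, 0, 0]
    - [-0.6, 0.2, 0, 0, 0, 0]
    - [-0.2, 0.05, 0, 0, 0, 0]
    - [0, 0, 0, 0, 0, 0]

```text
clock: 30.05
tool_pos: [0.4715, 0.4048, 0.1775]
orientation: [180.0, -0.0, -88.6]
force: [0.7, -0.2, -1.0]
opening: 0.0097
gripper_force: 30.0
```

```bash
python3 - <<'E'
from h import *
for c in('scene','side'):
  s=snap(c,c+'8')
  for n in('comb_mid','comb','tray'): print(c,n,[(np.round(d['position'],3).tolist(),round(d['score'],2)) for d in spot_point(c,n)[:2]])
o=get_obs();print(o['clock'],o['tool_pos'],o['orientation'],o['force'],o['opening'])
E
```

```text
scene comb_mid [([0.468, 0.404, 0.168], 0.54)]
scene comb [([0.469, 0.407, 0.15], 0.78)]
scene tray [([0.472, 0.404, 0.083], 0.96)]
side comb_mid [([0.473, 0.403, 0.17], 0.57)]
side comb [([0.471, 0.406, 0.148], 0.47)]
side tray [([0.473, 0.402, 0.085], 0.79)]
30.45 [0.4718636  0.40441559 0.17792299] [-1.79992643e+02  1.12436439e-02 -8.86856297e+01] [-0.33733896 -0.91493806  0.13791734] 0.009664660490587432
```

play_rows:
  plan:
    - [0, 0, 0.4, 0, 0, 0]
    - [0, 0, 0.8, 0, 0, 0]
    - [0, 0, 1, 0, 0, 0]
    - [0, 0, 1, 0, 0, 0]
    - [0, 0, 0.8, 0, 0, 0]
    - [0, 0, 0.6, 0, 0, 0]
    - [0, 0, 0.4, 0, 0, 0]
    - [0, 0, 0.3, 0, 0, 0]
    - [0, 0, 0.2, 0, 0, 0]
    - [0, 0, 0.2, 0, 0, 0]
    - [0, 0, 0.2, 0, 0, 0]
    - [0, 0, 0.1, 0, 0, 0]
    - [0, 0, 0.1, 0, 0, 0]
    - [0, 0, 0, 0, 0, 0]
    - [0, 0, 0, 0, 0, 0]

```text
clock: 31.7
tool_pos: [0.4717, 0.4049, 0.1169]
orientation: [-180.0, 0.0, -88.6]
force: [-0.4, 0.8, 0.3]
opening: 0.0094
gripper_force: 30.0
```

play_rows:
  plan:
    - [0, 0, 0.05, 0, 0, 0]
    - [0, 0, 0.05, 0, 0, 0]
    - [0, 0, 0, 0, 0, 0]

```text
clock: 31.95
tool_pos: [0.4716, 0.4048, 0.1157]
orientation: [180.0, -0.0, -88.7]
force: [-0.4, -0.2, -0.3]
opening: 0.0095
gripper_force: 30.0
```

play_rows:
  plan:
    - [0, 0, 0.05, 0, 0, 0]
    - [0, 0, 0.03, 0, 0, 0]
    - [0, 0, 0, 0, 0, 0]
    - [0, 0, 0, 0, 0, 0]

```text
clock: 32.28
tool_pos: [0.4716, 0.4048, 0.1149]
orientation: [180.0, -0.0, -88.6]
force: [-0.3, -0.8, -0.6]
opening: 0.009
gripper_force: 30.0
```

play_rows:
  plan:
    - [0, 0, 0.05, 0, 0, 0]
    - [0, 0, 0, 0, 0, 0]
    - [0, 0, 0, 0, 0, 0]

```text
clock: 32.53
tool_pos: [0.4716, 0.4049, 0.1148]
orientation: [-180.0, 0.0, -88.6]
force: [-1.3, -1.0, 3.8]
opening: 0.0095
gripper_force: 30.0
```

play_rows:
  plan:
    - [0, 0, 0, 0, 0, 0]
    - [0, 0, 0, 0, 0, 0]
    - [0, 0, 0, 0, 0, 0]
    - [0, 0, 0, 0, 0, 0]
  grip: 1.3

```text
clock: 32.87
tool_pos: [0.4716, 0.4048, 0.1143]
orientation: [180.0, -0.0, -88.7]
force: [0.4, 1.3, 0.8]
opening: 0.0127
gripper_force: 0.0
```

play_rows:
  plan:
    - [0, 0, 0, 0, 0, 0]
    - [0, 0, 0, 0, 0, 0]
    - [0, 0, 0, 0, 0, 0]
    - [0, 0, 0, 0, 0, 0]
    - [0, 0, -0.2, 0, 0, 0]
    - [0, 0, -0.4, 0, 0, 0]
    - [0, 0, -0.8, 0, 0, 0]
    - [0, 0, -1.2, 0, 0, 0]
    - [0, 0, -1.5, 0, 0, 0]
    - [0, 0, -2, 0, 0, 0]
    - [0, 0, -2, 0, 0, 0]
    - [0, 0, -2, 0, 0, 0]
    - [0, 0, -2, 0, 0, 0]
    - [0, 0, -1.2, 0, 0, 0]
    - [0, 0, -0.6, 0, 0, 0]
    - [0, 0, 0, 0, 0, 0]
    - [0, 0, 0, 0, 0, 0]
    - [0, 0, 0, 0, 0, 0]
  grip: 3.5

```text
clock: 34.37
tool_pos: [0.4712, 0.4044, 0.2524]
orientation: [179.9, -0.1, -88.7]
force: [-0.3, 0.8, -0.7]
opening: 0.0349
gripper_force: 0.0
```

```bash
python3 - <<'E'
from h import *
for c in('scene','side','wrist'):
  s=snap(c,c+'9')
  for n in('comb_mid','comb','hook'): print(c,n,[(np.round(d['position'],3).tolist(),round(d['score'],2)) for d in spot_point(c,n)[:2]])
o=get_obs();print(o['clock'],o['tool_pos'],o['force'],o['opening'])
E
```

```text
scene comb_mid [([0.47, 0.402, 0.106], 0.75), ([0.452, -0.24, 0.053], 0.56)]
scene comb [([0.469, 0.405, 0.086], 0.84), ([0.38, -0.093, 0.013], 0.4)]
scene hook [([0.247, -0.577, 0.015], 0.6), ([0.496, -0.063, 0.05], 0.5)]
side comb_mid [([0.5, -0.065, 0.05], 0.67), ([0.472, 0.405, 0.102], 0.5)]
side comb [([0.47, 0.406, 0.085], 0.66)]
side hook [([0.501, -0.066, 0.049], 0.91), ([0.248, -0.578, 0.015], 0.84)]
wrist comb_mid [([0.471, 0.403, 0.106], 0.56)]
wrist comb [([0.473, 0.407, 0.085], 0.87)]
wrist hook []
34.9667 [0.47161028 0.40484482 0.25344581] [-0.26307324 -0.1797936   0.15088467] 0.034794885740698084
```

Comb stands in the upper tray, hook is back in place, robot clear.

```bash
python3 -c "from plant import close_job; print(close_job())"
```

```text
the job is handed in; nothing more can be done
None
```

The job is handed in at about 35 s: the comb was drawn out with the hook at about 3.5 cm/s and stands on its spine in the upper tray, and the hook lies back on the ledge within about 1 mm of where it was found.

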